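# Hang the emptied offcut bin back on its cleat and drop it to lock

## Robot

A 6-joint arm with a two-finger parallel gripper is mounted at the origin on a cart in front of the work surface, level with it; the furniture and walls round the work are solid. World frame = base frame: x ahead of the robot, y to its left, z up, the work surface at z = 0. Lengths are in mm, angles in rad, forces in N, time in s.
With the tool pointing down it reaches from about 350 to 875 mm from the base axis. Payload 4.2 kg.
Tool frame: the origin (TCP) lies on the mounting face of the last link; the fingertips stand 173 mm ahead of it and the grasp point (between the pads) lies 155 mm ahead of it; z points along the fingers, y is the line along which they close (so a half turn about z gives the same grasp; the last joint's range is limited). The gripper opens to 85 mm and grips with 20 to 120 N. Pads are 22 mm wide; open, the fingers measure 114 mm over their backs; the gripper's body (76 mm by 85 mm) begins 54 mm behind the grasp point. The pads swing forward as they close: fully open they stand 13 mm farther back than shut.
Start: joints at [1.519, 0.385, 0.008, 0, -1.194, -0.259], TCP at [191.105, 595.045, 404.712] pointing down, gripper open.
Joint ranges: [-3.14, 3.14], [-1.21, 2.06], [-1.07, 1.41], [-3.16, 2.05], [-2.99, -0.16], [-3.1, 3.1]. Speed limits (rad/s): [2.79, 2.79, 3.14, 3.14, 3.14, 3.14].

## Interface

Orientations are given as a unit quaternion [x, y, z, w].
In Python, from bench import arm gives the robot as it stands.
- The arm moves only by the tool carry_out, never from a script. Its argument "rows" is a list of rows, each a list of 7 numbers: the shift along the tool's x, y, z as a fraction of full scale, then the turn, a rotation vector about the tool's x, y, z as a fraction of full scale, then the opening, from -1 (shut) to 1 (fully open). A call has 1 to 12 rows; each row is the pose to reach, as a shift and turn from the pose commanded when the call began, along the tool's axes at that moment, turning the shorter way round; what a row does not reach only later rows make up. Full scale, the value 1, is 20 cm for a shift and pi rad for a turn. A row lasts 1/8 s, in which the tool goes at most 62.5 mm and 10.7 degrees, less where a joint would pass 70% of its speed; a pose out of reach is approached as far as the arm can. A call with a number of a shift or a turn outside -1 to 1 is refused whole. A call with a gripper value outside its range is refused whole. The fingers move at their own pace and stop on an object; the grip force is fixed at half the most. Time passes only in rows, so rows that repeat a pose let the fingers close. It gives the time, the measured TCP pose, the force, the opening and the grip force at its end, in the units of the state.
- arm.read_state(): the state, without advancing time (a new reading comes with each control period).
- arm.get_image(name): name is "side" or "top"; returns (picture, depth): 420x560x3 uint8, red, green, blue; 420x560 float32, mm along the optical axis (not along the pixel's ray), 0 where there is no reading.
- arm.calibration(name): a dict with "mtx" (3x3 intrinsics, pixels), "cam_to_world" (4x4, takes a point from camera to world coordinates). Camera axes: x right, y up, looking along -z (the intrinsics and any distortion apply to the point x, -y, -z); pixel columns grow to the right and rows downward; lengths in mm; the calibration is good to about 2 mm. A picture is of the moment at which its call begins. calibration takes no time and is no camera call.
- arm.job_done(): hands the job in; it is judged then, once.
The state is a dict: "clock": time; "joints": joint angles; "joint_vel": joint speeds; "joint_efforts": joint torques, N m; "position": TCP position; "ee_rot": TCP orientation; "contact_force": force on the tool from outside, world axes, zero at the start; "wrist_torque": the same for the moment, N m; "gripper_width": finger opening in mm; "grasp_force": force on a finger pad.
Only numpy, scipy, OpenCV 4.12 (cv2) and the standard library are available. Lean on these libraries where they do the work, as an engineer would, in place of code of your own. Each camera call takes 0.05 s, during which the arm holds its last target. There are 200 camera calls.

## Task

Hang the emptied plywood offcut bin back on the cleat of the board at the back left: with its foot tilted out towards you, get the bevelled rear strip over the cleat and feel along it until the tongue drops into the slot, then swing the bin upright so that it sits fully home, flat against the board, and let go. Feel your way and never force it against the board; leave the jar, pick, cork and tweezers where they are.

Things in the scene. Friction and masses are not known exactly. Their poses are not given: they have to be found in the camera images.
- bin: loose open plywood bin on the bench, 120 mm deep (x), 140 mm wide (y), 0.3 to 0.5 kg. Origin: middle of its underside; z up, +x to its rear. Side walls 9 mm thick, 85 mm high; inner floor 12 mm up; inside free from x = -50 to +37; back plate x = +37 to +46, 118 mm high, strip and spacer on its rear. Hung home it is parallel to the board with its origin at x = -60, z = +75 mm in the board's frame, y as the slot
- bin_grip (a point): middle of the top edge of the bin's front wall, at (-55, 0, +85) mm in the bin's frame. This wall is 10 mm thick (x = -60 to -50 mm), 140 mm wide and 85 mm high, free on both sides: grip it here from above, across its thickness
- bin_strip (a point): lower rear edge of the brown wooden strip at the top of the bin's rear, at (+60, 0, +90) mm in the bin's frame. The strip is 130 mm wide; its lower side is bevelled at 45 degrees, from this edge (blunted by 2 mm) rising forward to x = +48, z = +102; its top is at z = +115
- bin_tongue (a point): middle of the underside of the square-cut tongue in the middle of the strip, at (+53, 0, +86) mm in the bin's frame; the tongue is 15.5 mm wide (y), x = +46 to +59 mm, and reaches 4 mm lower than the strip's edge
- bin_spacer (a point): upper rear edge of the brown wooden spacer at the foot of the bin's rear, at (+60, 0, +31) mm in the bin's frame; the spacer is 130 mm wide, z = +10 to +31 mm, x = +46 to +60 mm. Hung home it is tucked in under the cleat with 9 mm of play, which locks the bin; only a tilted bin can bring it there, past the front of the cleat
- board: fixed plywood board, 210 mm wide (y), 179 mm high, 15 mm thick, on a foot behind it. Origin: on its front face, middle of the width, at bench level; -x points out of the front (to the robot), z up. On its front face is a brown wooden cleat 12 mm thick, 72 + 72 mm long with a slot between, z = +115 to +175 mm, its top bevelled at 45 degrees down to the board, where it leaves a V groove
- board_crest (a point): on the cleat's crest line at the middle of the board (not of the slot), (-11, 0, +175) mm in the board's frame. The crest is 2 mm wide (x = -12 to -10); behind it the bevel falls to z = +165 at the board (x = 0), whose top edge is at z = +179. A tongue that rides on the crest holds the bin 14 mm too high for the spacer to pass under the cleat
- board_slot (a point): nominal place of the slot for the tongue, (-12, 0, +165) mm in the board's frame. The slot is 18.5 mm wide (y) and open down to the cleat's underside. The cleat hangs on slotted screw holes, tightened anywhere: the slot's true middle lies up to 20 mm to either side (y) of this point and is not measured; see it or feel for it. It does not give way
- board_groove (a point): bottom of the V groove, (0, 0, +165) mm in the board's frame: where the strip's lower rear edge ends. Tilted foot outwards by 15 to 20 degrees (over 10 is needed), tongue in the slot, the bin sinks until the strip lies on the bevel; as it swings upright the strip slides down into the groove
- salt_jar: bystander: amber jar with a black lid, 58 mm across, 70 mm high, at the left edge of the bench; origin under its middle
- glass_pick: bystander: wood-handled pick standing in a black 51 mm block, 231 mm high, at the right of the bench; origin under its middle
- cork_block: bystander: cork pad 64 x 73 x 24 mm lying on the bench; origin under its middle
- tweezers: bystander: steel tweezers lying on the bench, 60 x 114 x 9 mm; origin under their middle

How it is judged:
By the outcome, as a careful person would: the job done as asked, in the order asked, and still so for the second after the job is handed in, with the robot touching nothing.
It also fails if it takes over 72 s, if anything falls off the work surface, if the arm or the gripper's body presses on something with over 40 N, if the wrist force passes 120 N, or if a joint passes its speed limit or range.

## Working session

There is one attempt and no reset: what is moved stays moved. The work goes in short steps, Python scripts to look and compute and a tool call to move; the robot and the scene stay as the last step left them, time stands still between calls to the robot, and variables do not carry over. Pictures are saved under pics/ and viewed, at most 10 in all, crops included, and the job is handed in when it is done.

Besides the shell and the picture viewer there is one more tool, called in YAML: its name, and indented under it one key for each argument. carry_out: Moves the arm, as the interface text tells. Its arguments: {"type":"object","properties":{"rows":{"type":"array"}},"required":["rows"]}

```bash
mkdir -p pics; ls
python3 - <<'E'
from bench import arm
import cv2,numpy as np
for n in("side","top"):
    im,d=arm.get_image(n); cv2.imwrite(f"pics/{n}0.png",im[:,:,::-1]); np.savez(f"pics/{n}0.npz",im=im,d=d)
    c=arm.calibration(n); print(n,c)
print(arm.read_state())
E
```

```text
pics
side {'mtx': array([[495.36367241,   0.        , 280.0803342 ],
       [  0.        , 495.36367241, 204.89212021],
       [  0.        ,   0.        ,   1.        ]]), 'cam_to_world': array([[-9.97908394e-01, -3.90282874e-02,  5.15327969e-02,
         5.79997604e+02],
       [ 6.43861301e-02, -5.28954766e-01,  8.46204043e-01,
         1.28642623e+03],
       [-5.76737599e-03,  8.47752115e-01,  5.30361282e-01,
         9.46926158e+02],
       [ 0.00000000e+00,  0.00000000e+00,  0.00000000e+00,
         1.00000000e+00]])}
top {'mtx': array([[488.32917826,   0.        , 274.07566839],
       [  0.        , 488.32917826, 210.84531425],
       [  0.        ,   0.        ,   1.        ]]), 'cam_to_world': array([[-2.04417520e-02,  9.98960085e-01, -4.07539486e-02,
         4.19190652e+02],
       [-9.99790915e-01, -2.04455536e-02,  3.23551860e-04,
        -2.28135291e+01],
       [-5.10021647e-04,  4.07520415e-02,  9.99169160e-01,
         1.76422008e+03],
       [ 0.00000000e+00,  0.00000000e+00,  0.00000000e+00,
         1.00000000e+00]])}
{'clock': 0.1, 'joints': array([ 1.51861357e+00,  3.85498381e-01,  6.76209129e-03, -4.53465347e-04,
       -1.19402610e+00, -2.58610755e-01]), 'joint_vel': array([ 0.00044376, -0.0008785 ,  0.00369175,  0.0027227 , -0.00199646,
       -0.00017853]), 'joint_efforts': array([ 4.84386528e-04, -3.93325067e+01,  1.88926774e+01,  4.19784933e+00,
       -2.59587454e-03,  4.70833527e-06]), 'position': array([191.03687744, 594.8967022 , 403.71643896]), 'ee_rot': array([ 9.87936756e-01, -1.54854628e-01, -1.08343037e-04,  9.99512211e-04]), 'contact_force': array([ 0.03607137, -0.89189947,  0.5613787 ]), 'wrist_torque': array([-0.04233162,  0.0350271 ,  0.00703568]), 'grasp_force': 0.0, 'gripper_width': 85.50672292692512}
```

View pics/side0.png

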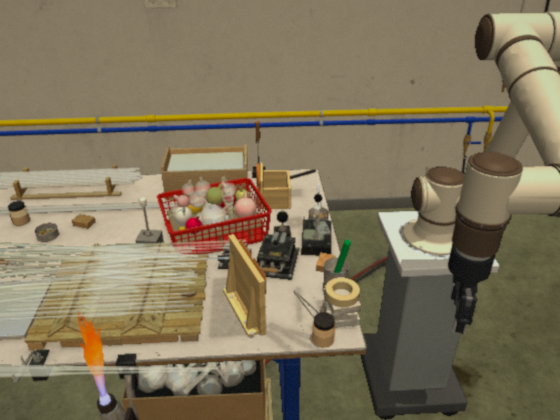

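View pics/top0.png

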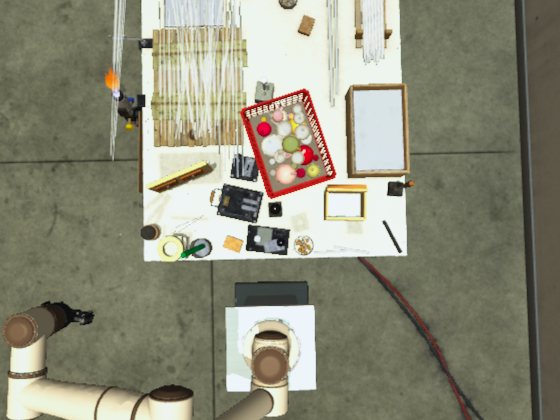

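Board is at about top pixel (182,176), bin at about (345,203); pick at about (400,187). I'll enlarge crops and use the depth for the geometry.

```bash
cat > h.py <<'E'
import numpy as np, cv2
from bench import arm
def cloud(n,d):
    c=arm.calibration(n);K=c["mtx"];T=c["cam_to_world"]
    v,u=np.mgrid[:d.shape[0],:d.shape[1]]
    P=np.stack([(u-K[0,2])/K[0,0]*d,-(v-K[1,2])/K[1,1]*d,-d],-1)
    W=P@T[:3,:3].T+T[:3,3]; W[d<=0]=np.nan
    return W
def proj(n,p):
    c=arm.calibration(n);K=c["mtx"];T=c["cam_to_world"]
    q=(np.asarray(p,float)-T[:3,3])@T[:3,:3]
    return np.stack([K[0,0]*q[...,0]/-q[...,2]+K[0,2],K[1,1]*q[...,1]/q[...,2]+K[1,2]],-1)
E
python3 - <<'E'
from h import *
a=np.load("pics/top0.npz");im=a["im"];W=cloud("top",a["d"])
c1=cv2.resize(im[150:215,140:230],None,fx=8,fy=8,interpolation=cv2.INTER_CUBIC)
c2=cv2.resize(im[170:235,310:420],None,fx=7,fy=7,interpolation=cv2.INTER_CUBIC)
cv2.imwrite("pics/cb.png",c1[:,:,::-1]);cv2.imwrite("pics/cbin.png",c2[:,:,::-1])
H=W[...,2]
def box(m,lab):
    P=W[m][:,:2]; r=cv2.minAreaRect(P.astype(np.float32)); print(lab,m.sum(),r,np.nanmedian(H[m]))
M=np.zeros(H.shape,bool)
m=M.copy();m[150:215,140:230]=1
for lo,hi in((160,200),(174,200),(165,177),(100,160)): box(m&(H>lo)&(H<hi),("board",lo,hi))
m=M.copy();m[172:230,315,]=0;m[172:230,318:372]=1
for lo,hi in((70,95),(105,130),(112,125),(100,112)): box(m&(H>lo)&(H<hi),("bin",lo,hi))
np.set_printoptions(linewidth=250,precision=0,suppress=True)
print(H[180:224:2,320:372:2])
E
```

```text
('board', 160, 200) 513 ((604.9552001953125, 291.0697326660156), (28.250532150268555, 208.5264434814453), 21.42531394958496) 176.20530068719518
('board', 174, 200) 321 ((605.1600341796875, 291.1476135253906), (27.754783630371094, 208.5262451171875), 21.465604782104492) 178.66345137978055
('board', 165, 177) 251 ((605.1495361328125, 291.14599609375), (27.83283042907715, 208.5264434814453), 21.42531394958496) 173.04397263413057
('board', 100, 160) 164 ((599.59033203125, 287.74774169921875), (24.305452346801758, 208.47723388671875), 25.153703689575195) 137.0426936368542
('bin', 70, 95) 352 ((536.6593017578125, -266.18060302734375), (182.20596313476562, 164.22360229492188), 88.75090026855469) 84.85840539717913
('bin', 105, 130) 361 ((582.7789306640625, -263.4735107421875), (178.15713500976562, 62.883140563964844), 88.92105102539062) 115.79530653638358
('bin', 112, 125) 270 ((582.4705200195312, -263.3908996582031), (177.9773406982422, 62.19289779663086), 88.56428527832031) 116.99772266641526
('bin', 100, 112) 91 ((583.8084716796875, -258.14385986328125), (168.0150604248047, 63.82359313964
[... 2270 characters left out ...]
13.  12.  45.  84.  80.   3.  -1.]
 [ -5.  -1.  17.  81.  86.  18.   7.  14.   6.   4.  19.  22.  15.  12.  12.  10.  17.  15.   9.  17.  11.  57.  97.  82.  -5.   3.]
 [ -1.  -0.  14.  83.  85.  14.  14.   9.  10.  18.  17.   9.  20.  13.   6.  10.  11.  11.  19.  19.   8.  46.  87.  83.   6.  -5.]
 [ -3.  -4.  26.  84.  83.  84.  84.  86.  87.  81.  90.  82.  86.  86.  83.  90.  79.  92.  82.  89.  84.  83.  84.  86.  nan -12.]
 [ -3.  -5.   1.  -1.   3.  -1.   8.  -3.   0.  -6.   7.   1.   7.  -1.  -3.   1.   3.   2.   0.  -0.   3.  22.  -0.  -4.   4.  -1.]
 [  1.   7.  -6.  -2.  -1.  -4.   3.  -1.  -1.   3.  -0.  -2.   1.  -1.  -6.  -2.   3.   2.  -1.   5.  -6.  -1.  -4.  -3.  -3.   5.]]
```

View pics/cb.png

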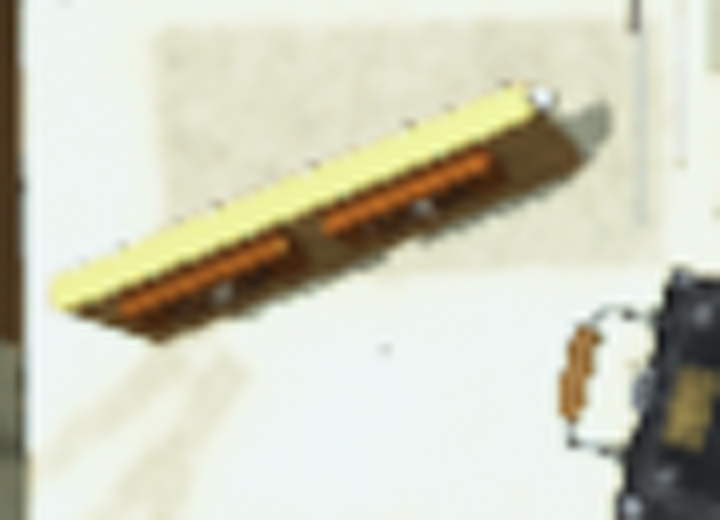

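View pics/cbin.png

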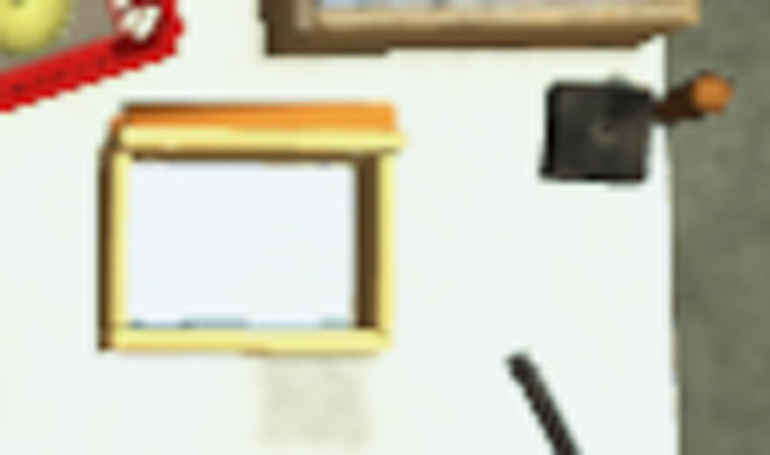

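Crops: the cleat's orange crest strips run from (120,308) to (290,243) and from (325,230) to (493,157). That puts the slot near crop (307,236), or top pixel (178.0,179.2). The bin's front wall top edge is at crop row ~341, columns 110–385. Next I'll get subpixel fits by projecting colour masks onto the known planes.

```bash
cat >> h.py <<'E'
def plane(n,uv,z):
    c=arm.calibration(n);K=c["mtx"];T=c["cam_to_world"];uv=np.asarray(uv,float)
    r=np.stack([(uv[:,0]-K[0,2])/K[0,0],-(uv[:,1]-K[1,2])/K[1,1],-np.ones(len(uv))],-1)@T[:3,:3].T
    return T[:3,3]+r*((z-T[2,3])/r[:,2])[:,None]
def masks(im,roi):
    r0,r1,c0,c1=roi
    S=8; big=cv2.resize(im[r0:r1,c0:c1],None,fx=S,fy=S,interpolation=cv2.INTER_CUBIC)
    h=cv2.cvtColor(big,cv2.COLOR_RGB2HSV).astype(int)
    H,s,v=h[...,0],h[...,1],h[...,2]
    f=lambda m:(lambda q:np.stack([(q[1]+.5)/S-.5+c0,(q[0]+.5)/S-.5+r0],-1))(np.nonzero(m))
    ye=(H>22)&(H<36)&(s>70)&(v>150); og=(H<20)&(s>130)&(v>120)
    return f(ye),f(og)
E
python3 - <<'E'
from h import *
im=np.load("pics/top0.npz")["im"]
ye,og=masks(im,(150,215,140,225))
def rect(p,l): r=cv2.minAreaRect(p[:,:2].astype(np.float32)); print(l,len(p),np.round(r[0],1),np.round(r[1],1),round(r[2],2),"mean",p[:,:2].mean(0).round(1)); return r
Y=plane("top",ye,179);O=plane("top",og,171)
rect(Y,"board top");rect(O,"cleat")
e=Y[:,:2]-Y[:,:2].mean(0);w,V=np.linalg.eigh(e.T@e);t=V[:,1]*np.sign(V[1,1]);print("tangent",t,"yaw",np.degrees(np.arctan2(-t[0],t[1])),"len~",np.sqrt(w/len(e)*12))
e=O[:,:2]-O[:,:2].mean(0);w,V2=np.linalg.eigh(e.T@e);print("cleat yaw",np.degrees(np.arctan2(-V2[0,1],V2[1,1])))
n=np.array([t[1],-t[0]])
c=Y[:,:2].mean(0)
for l,P in(("Y",Y),("O",O)):
    a=(P[:,:2]-c)@t;b=(P[:,:2]-c)@n
    print(l,"along",a.min().round(1),a.max().round(1),"across pct",np.percentile(b,[2,50,98]).round(1))
    if l=="O":
        hh,ed=np.histogram(a,np.arange(-100,101,2));print(list(zip(ed[:-1].astype(int),hh)))
print("BIN")
ye,og=masks(im,(176,226,318,372))
Y=plane("top",ye,118)
m=ye[:,1]<191.5
rect(plane("top",og,115),"strip")
rect(plane("top",ye[ye[:,1]<191.5],118),"backplate")
F=plane("top",ye[ye[:,1]>214],85);rect(F,"front")
rect(plane("top",ye[ye[:,1]>192],85),"rim")
for l,P in(("F",F),("S",plane("top",og,115)),("B",plane("top",ye[ye[:,1]<191.5],118))):
    e=P[:,:2]-P[:,:2].mean(0);w,V=np.linalg.eigh(e.T@e);print(l,np.degrees(np.arctan(-V[0,1]/V[1,1])))
E
```

```text
board top 17873 [575.9 284.7] [110.8 209.5] 14.36 mean [609.5 292.5]
cleat 7912 [593.  268.2] [208.3 103.9] 76.34 mean [586.2 267.5]
tangent [-0.37008229  0.92899898] yaw 21.7206924103869 len~ [ 14.80467068 207.12149927]
cleat yaw -6.5934154464024886
Y along -104.3 106.4 across pct [-6.9 -0.   7.2]
O along -90.6 98.5 across pct [-120.2  -14.2   -7. ]
[(np.int64(-100), np.int64(0)), (np.int64(-98), np.int64(0)), (np.int64(-96), np.int64(0)), (np.int64(-94), np.int64(0)), (np.int64(-92), np.int64(9)), (np.int64(-90), np.int64(46)), (np.int64(-88), np.int64(78)), (np.int64(-86), np.int64(119)), (np.int64(-84), np.int64(149)), (np.int64(-82), np.int64(164)), (np.int64(-80), np.int64(149)), (np.int64(-78), np.int64(184)), (np.int64(-76), np.int64(243)), (np.int64(-74), np.int64(271)), (np.int64(-72), np.int64(259)), (np.int64(-70), np.int64(205)), (np.int64(-68), np.int64(123)), (np.int64(-66), np.int64(99)), (np.int64(-64), np.int64(101)), (np.int64(-62), np.int64(93)), (np.int64(-60), np.int64(84)), (np.int64(-58), np.int64(93)), (np.int64(-56), np.int64(109)), (np.int64(-54), np.int64(
[... 1942 characters left out ...]
), (np.int64(76), np.int64(75)), (np.int64(78), np.int64(78)), (np.int64(80), np.int64(83)), (np.int64(82), np.int64(64)), (np.int64(84), np.int64(27)), (np.int64(86), np.int64(1)), (np.int64(88), np.int64(0)), (np.int64(90), np.int64(0)), (np.int64(92), np.int64(0)), (np.int64(94), np.int64(0)), (np.int64(96), np.int64(0)), (np.int64(98), np.int64(1))]
BIN
strip 13844 [ 532.7 -256.2] [148.3 161.7] 3.31 mean [ 570.2 -242.5]
backplate 6892 [ 553.1 -270.8] [137.3  12.3] 88.83 mean [ 553.5 -273.7]
front 7778 [ 460.8 -268.6] [137.2  21.5] 88.83 mean [ 457.3 -268.9]
rim 12965 [ 498.9 -269.8] [137.9  97.6] 88.58 mean [ 478.9 -271.2]
F -1.5418692248383878
S -12.334037401643114
B -2.5377192185426103
```

```bash
cat >> h.py <<'E'
from scipy.spatial.transform import Rotation as Rn
M=np.array([[0,-1,0],[-1,0,0],[0,0,-1.]])
BO=np.array([602.5,289.7,0]);BY=21.7;SY=2.7   # board origin, yaw, slot y
def state(s=None):
    s=s or arm.read_state(); R=Rn.from_quat(s["ee_rot"]).as_matrix(); return s,np.array(s["position"]),R
def row(p,R,s=None,note=""):
    s,p0,R0=state(s); d=R0.T@(np.asarray(p)-p0); r=Rn.from_matrix(R0.T@R).as_rotvec()
    print(note,np.round(d/200,3).tolist(),np.round(r/np.pi,3).tolist(),"rows>=%.1f"%max(np.linalg.norm(d)/62.5,np.degrees(np.linalg.norm(r))/10.7))
def toolR(yaw,th=0): return Rn.from_euler("ZY",[yaw,th],degrees=True).as_matrix()@M
def tcp(grasp,yaw,th=0): R=toolR(yaw,th); return np.asarray(grasp)-155*R[:,2],R
E
python3 - <<'E'
from h import *
s,p,R=state()
cur=dict(s)
# chain of waypoints; each relative to previous one
for q,yaw in (([350,500,440],20),([480,330,440],10),([530,140,440],0),([510,-60,440],-1.3),([456,-268.9,400],-1.3),([456,-268.9,68+155],-1.3)):
    R1=toolR(yaw); row(q,R1,cur,str(q)); cur=dict(position=q,ee_rot=Rn.from_matrix(R1).as_quat())
E
```

```text
[350, 500, 440] [0.902, 0.209, -0.181] [0.001, -0.0, 0.29] rows>=4.9
[480, 330, 440] [1.021, -0.32, 0.0] [0.0, 0.0, 0.056] rows>=3.4
[530, 140, 440] [0.979, -0.081, 0.0] [0.0, 0.0, 0.056] rows>=3.1
[510, -60, 440] [1.0, 0.1, 0.0] [0.0, 0.0, 0.007] rows>=3.2
[456, -268.9, 400] [1.05, 0.246, 0.2] [0.0, 0.0, 0.0] rows>=3.5
[456, -268.9, 223] [0.0, 0.0, 0.885] [0.0, 0.0, 0.0] rows>=2.8
```

carry_out:
  rows:
    - [0.9, 0.21, -0.18, 0, 0, 0.29, 1]
    - [0.9, 0.21, -0.18, 0, 0, 0.29, 1]
    - [0.9, 0.21, -0.18, 0, 0, 0.29, 1]
    - [0.9, 0.21, -0.18, 0, 0, 0.29, 1]
    - [0.9, 0.21, -0.18, 0, 0, 0.29, 1]

```text
clock: 0.72
position: [350.6, 499.1, 440.3]
ee_rot: [0.817, -0.577, -0.0, 0.0]
contact_force: [0.5, 0.5, -0.5]
gripper_width: 85.3
grasp_force: 0.0
```

carry_out:
  rows:
    - [1, -0.32, 0, 0, 0, 0.06, 1]
    - [1, -0.32, 0, 0, 0, 0.06, 1]
    - [1, -0.32, 0, 0, 0, 0.06, 1]
    - [1, -0.32, 0, 0, 0, 0.06, 1]

```text
clock: 1.23
position: [479.5, 331.2, 440.3]
ee_rot: [0.76, -0.649, -0.0, 0.001]
contact_force: [-0.3, 1.0, -1.0]
gripper_width: 85.3
grasp_force: 0.0
```

carry_out:
  rows:
    - [0.98, -0.08, 0, 0, 0, 0.055, 1]
    - [0.98, -0.08, 0, 0, 0, 0.055, 1]
    - [0.98, -0.08, 0, 0, 0, 0.055, 1]
    - [0.98, -0.08, 0, 0, 0, 0.055, 1]

```text
clock: 1.72
position: [525.5, 139.7, 440.4]
ee_rot: [-0.701, 0.713, 0.0, -0.001]
contact_force: [0.1, 0.8, -0.3]
gripper_width: 85.4
grasp_force: 0.0
```

carry_out:
  rows:
    - [1, 0.1, 0, 0, 0, 0.005, 1]
    - [1, 0.1, 0, 0, 0, 0.005, 1]
    - [1, 0.1, 0, 0, 0, 0.005, 1]
    - [1, 0.1, 0, 0, 0, 0.005, 1]

```text
clock: 2.22
position: [502.1, -58.9, 440.5]
ee_rot: [-0.696, 0.718, 0.0, -0.0]
contact_force: [0.7, -0.6, 0.2]
gripper_width: 85.4
grasp_force: 0.0
```

carry_out:
  rows:
    - [1, 0.25, 0.2, 0, 0, 0, 1]
    - [1, 0.25, 0.2, 0, 0, 0, 1]
    - [1, 0.25, 0.2, 0, 0, 0, 1]
    - [1, 0.25, 0.2, 0, 0, 0, 1]
    - [1, 0.25, 0.2, 0, 0, 0, 1]

```text
clock: 2.85
position: [447.3, -255.7, 399.8]
ee_rot: [-0.696, 0.718, 0.001, -0.0]
contact_force: [0.2, 1.1, 0.6]
gripper_width: 85.2
grasp_force: 0.0
```

Run:
```python
from h import *
s,p,R=state();print(s["clock"],p,s["joints"].round(2),s["contact_force"])
q,R1=tcp([456,-268.9,68],-1.3);row(q,R1);row(q+[0,0,40],R1)
```

```text
2.85 [ 447.2836256  -255.73864098  399.82154527] [-0.2   0.2  -0.26 -0.   -1.11  0.17] [0.17693816 1.05050353 0.56446923]
 [0.065, -0.047, 0.884] [0.0, 0.0, -0.002] rows>=2.8
 [0.065, -0.047, 0.684] [0.0, 0.0, -0.002] rows>=2.2
```

carry_out:
  rows:
    - [0.065, -0.045, 0.4, 0, 0, 0, 1]
    - [0.065, -0.045, 0.68, 0, 0, 0, 1]
    - [0.065, -0.045, 0.68, 0, 0, 0, 1]
    - [0.065, -0.045, 0.8, 0, 0, 0, 1]
    - [0.065, -0.045, 0.88, 0, 0, 0, 1]
    - [0.065, -0.045, 0.88, 0, 0, 0, 1]

```text
clock: 3.6
position: [457.0, -267.8, 225.6]
ee_rot: [-0.698, 0.716, -0.0, 0.0]
contact_force: [-0.0, 0.2, 0.8]
gripper_width: 85.2
grasp_force: 0.0
```

Run:
```python
from h import *
s,p,R=state();print(s["clock"],p,s["contact_force"])
im,d=arm.get_image("top")
cv2.imwrite("pics/g1.png",cv2.resize(im[160:240,300:400],None,fx=7,fy=7,interpolation=cv2.INTER_CUBIC)[:,:,::-1])
```

```text
3.6 [ 456.95802762 -267.81076971  225.64721854] [-0.01772215  0.24098024  0.82296458]
```

View pics/g1.png

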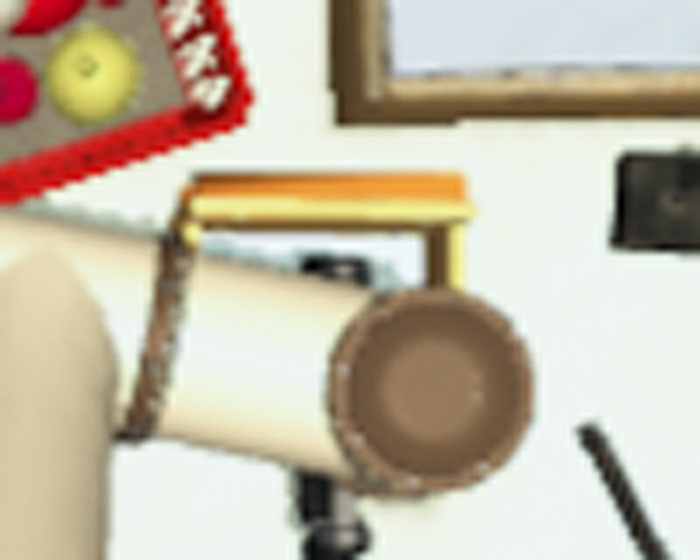

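One finger is inside the bin at (338,265) and one in front at (322,490), so the gripper straddles the front wall near its middle. Closing and lifting.

carry_out:
  rows:
    - [0, 0, 0, 0, 0, 0, -1]
    - [0, 0, 0, 0, 0, 0, -1]
    - [0, 0, 0, 0, 0, 0, -1]
    - [0, 0, 0, 0, 0, 0, -1]
    - [0, 0, 0, 0, 0, 0, -1]
    - [0, 0, 0, 0, 0, 0, -1]
    - [0, 0, 0, 0, 0, 0, -1]
    - [0, 0, 0, 0, 0, 0, -1]

```text
clock: 4.65
position: [456.2, -268.6, 225.1]
ee_rot: [-0.697, 0.717, -0.001, 0.0]
contact_force: [1.4, 0.1, 2.6]
gripper_width: 9.2
grasp_force: 59.8
```

carry_out:
  rows:
    - [0, 0, -0.05, 0, 0, 0, -1]
    - [0, 0, -0.15, 0, 0, 0, -1]
    - [0, 0, -0.3, 0, 0, 0, -1]
    - [0, 0, -0.5, 0, 0, 0, -1]
    - [0, 0, -0.8, 0, 0, 0, -1]
    - [0, 0, -1, 0, 0, 0, -1]
    - [0, 0, -1, 0, 0, 0, -1]
    - [0, 0, -1, 0, 0, 0, -1]

```text
clock: 5.65
position: [454.7, -268.1, 422.3]
ee_rot: [-0.697, 0.717, 0.003, -0.001]
contact_force: [0.1, 1.0, -5.2]
gripper_width: 9.1
grasp_force: 59.0
```

Run:
```python
from h import *
s,p,R=state();print(s["clock"],p,s["contact_force"],s["wrist_torque"],s["gripper_width"],s["grasp_force"])
# pre-hook in board frame (tilt 17): strip edge target (xE,y,zE)
th=17;yaw=BY
Rb=Rn.from_euler("ZY",[yaw,th],degrees=True).as_matrix();RB=Rn.from_euler("Z",yaw,degrees=True).as_matrix()
def grasp(xE,zE,y=SY): return BO+RB@[xE,y,zE]+Rb@(np.array([-55,0,69])-[60,0,90])
for e in((-60,245),(-60,200),(-8,200),(-8,178)):
    q,R1=tcp(grasp(*e),yaw,th);print(e,q.round(1))
cur=dict(s)
c=np.array(p);
for q,y,t in (([480,-90,500],-1.3,0),([520,90,500],10,8),(tcp(grasp(-90,270),yaw,th)[0],yaw,th)):
    R1=toolR(y,t);row(q,R1,cur,str(q));cur=dict(position=q,ee_rot=Rn.from_matrix(R1).as_quat())
```

```text
5.65 [ 454.68424229 -268.07606305  422.2841139 ] [ 0.14350098  0.97847247 -5.22128622] [ 0.06140125  0.30020155 -0.00444799] 9.087531171628903 58.98944020271301
(-60, 245) [480.  243.8 406.8]
(-60, 200) [480.  243.8 361.8]
(-8, 200) [528.3 263.1 361.8]
(-8, 178) [528.3 263.1 339.8]
[480, -90, 500] [-0.895, -0.099, -0.387] [0.002, 0.001, -0.002] rows>=3.1
[520, 90, 500] [-0.904, -0.18, 0.0] [-0.044, 0.004, -0.063] rows>=3.0
[452.09973205 232.75440043 431.76758334] [-0.762, 0.161, 0.367] [-0.05, 0.014, -0.064] rows>=2.8
```

carry_out:
  rows:
    - [-0.3, -0.03, -0.2, 0, 0, 0, -1]
    - [-0.6, -0.06, -0.3, 0, 0, 0, -1]
    - [-0.9, -0.1, -0.39, 0, 0, 0, -1]
    - [-0.9, -0.1, -0.39, 0, 0, 0, -1]
    - [-0.9, -0.1, -0.39, 0, 0, 0, -1]

```text
clock: 6.28
position: [480.8, -88.5, 500.6]
ee_rot: [-0.698, 0.716, 0.002, -0.002]
contact_force: [-0.2, -0.7, -4.9]
gripper_width: 9.1
grasp_force: 59.5
```

carry_out:
  rows:
    - [-0.3, -0.06, 0, -0.01, 0, -0.02, -1]
    - [-0.6, -0.12, 0, -0.03, 0, -0.04, -1]
    - [-0.9, -0.18, 0, -0.044, 0.004, -0.063, -1]
    - [-0.9, -0.18, 0, -0.044, 0.004, -0.063, -1]
    - [-0.9, -0.18, 0, -0.044, 0.004, -0.063, -1]

```text
clock: 6.9
position: [522.3, 88.9, 500.9]
ee_rot: [0.762, -0.643, -0.046, 0.054]
contact_force: [-0.5, -0.4, -4.3]
gripper_width: 9.3
grasp_force: 59.5
```

```bash
cat >> h.py <<'E'
RB=Rn.from_euler("Z",BY,degrees=True).as_matrix()
G=np.array([-55,0,69.])   # grasp point in bin frame
def hook(xE,zE,y=SY,th=17,yaw=BY):
    Rb=Rn.from_euler("ZY",[yaw,th],degrees=True).as_matrix()
    return tcp(BO+RB@[xE,y,zE]+Rb@(G-[60,0,90]),yaw,th)
def where(p,R):
    Rb=R@M.T; g=p+155*R[:,2]; E=RB.T@(g+Rb@([60,0,90]-G)-BO)
    a=Rn.from_matrix(Rb).as_euler("ZYX",degrees=True); return E.round(1),a.round(2)
E
python3 - <<'E'
from h import *
s,p,R=state();print(s["clock"],p,s["contact_force"],where(p,R));row(*hook(-90,270))
E
```

```text
6.9 [522.29357992  88.89048675 500.87291656] [-0.49340582 -0.39419628 -4.25743544] (array([ -56. , -176.7,  351.9]), array([ 9.66,  8.16, -0.  ]))
 [-0.768, 0.174, 0.374] [-0.049, 0.015, -0.065] rows>=2.8
```

carry_out:
  rows:
    - [-0.2, 0.06, 0, -0.01, 0, -0.015, -1]
    - [-0.45, 0.12, 0.12, -0.025, 0.007, -0.035, -1]
    - [-0.77, 0.175, 0.375, -0.049, 0.015, -0.065, -1]
    - [-0.77, 0.175, 0.375, -0.049, 0.015, -0.065, -1]
    - [-0.77, 0.175, 0.375, -0.049, 0.015, -0.065, -1]
    - [-0.77, 0.175, 0.375, -0.049, 0.015, -0.065, -1]

```text
clock: 7.65
position: [452.2, 232.7, 434.5]
ee_rot: [0.818, -0.556, -0.081, 0.12]
contact_force: [-0.0, -0.1, -4.0]
gripper_width: 8.8
grasp_force: 59.5
```

Run:
```python
from h import *
s,p,R=state();print(s["clock"],p,s["contact_force"],where(p,R));row(*hook(-45,225))
for n,(a,b,c,e) in {"top":(140,225,140,250),"side":(200,350,180,360)}.items():
    im,d=arm.get_image(n); np.savez(f"pics/{n}1.npz",im=im,d=d)
    k=7 if n=="top" else 4
    cv2.imwrite(f"pics/p_{n}.png",cv2.resize(im[a:b,c:e],None,fx=k,fy=k,interpolation=cv2.INTER_CUBIC)[:,:,::-1])
```

```text
7.65 [452.21972342 232.69320205 434.54310091] [-2.31011638e-03 -6.35167922e-02 -4.03836617e+00] (array([-88.9,   2.3, 273.2]), array([21.59, 16.65, -0.08]))
 [-0.001, -0.284, 0.165] [-0.002, -0.0, -0.001] rows>=1.0
```

View pics/p_top.png

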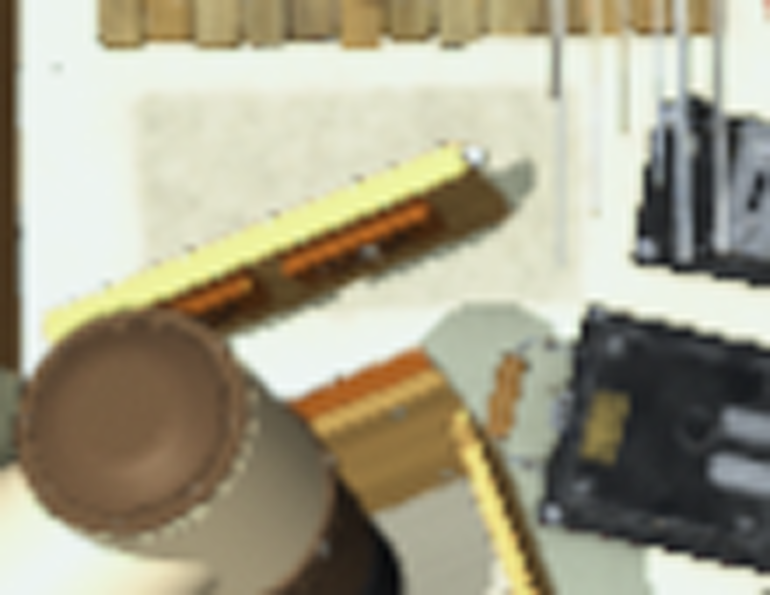

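The picture shows the board and cleat clear, with the slot gap at crop (268,278). The bin's right rear strip end is visible at about (425,348), its back plate's right top corner at about (443,375). I'll compare those with the kinematic prediction.

Run:
```python
from h import *
s,p,R=state()
Rb=R@M.T;g=p+155*R[:,2];o=g-Rb@G
for q in((60,-65,115),(48,-65,115),(46,-70,118),(37,-70,118),(60,-65,115)): 
    uv=proj("top",o+Rb@np.array(q,float));print(q,((uv-140+.5)*7).round(1))
W=cloud("top",np.load("pics/top1.npz")["d"])
pts=W[186:200,180:206].reshape(-1,3); B=(pts-o)@Rb   # in bin frame
k=(B[:,2]>95)&(B[:,0]>30)
print(k.sum(),"x",np.percentile(B[k,0],[2,50,98]),"y",np.percentile(B[k,1],[0,2,50]),"z",np.percentile(B[k,2],[20,50,80]))
im=np.load("pics/top1.npz")["im"]
# right end of strip/plate: colour edges
ye,og=masks(im,(186,200,180,206))
P=plane("top",og,(o+Rb@[53,0,115])[2]);Bq=(P-o)@Rb
print("strip y min",np.percentile(Bq[:,1],[0,1,3,5]),"x",np.percentile(Bq[:,0],[1,50,99]))
```

```text
(60, -65, 115) [416.9 346.6]
(48, -65, 115) [425.8 370.5]
(46, -70, 118) [436.3 367.6]
(37, -70, 118) [443.1 385.7]
(60, -65, 115) [416.9 346.6]
157 x [37.98780324 47.93318617 62.17391079] y [-72.69026168 -71.30167814 -46.23385076] z [109.85944761 113.7481668  117.3099048 ]
strip y min [-73.51530775 -69.90647568 -68.34313557 -67.24414239] x [27.98752882 49.48540304 57.55271087]
```

View pics/p_side.png

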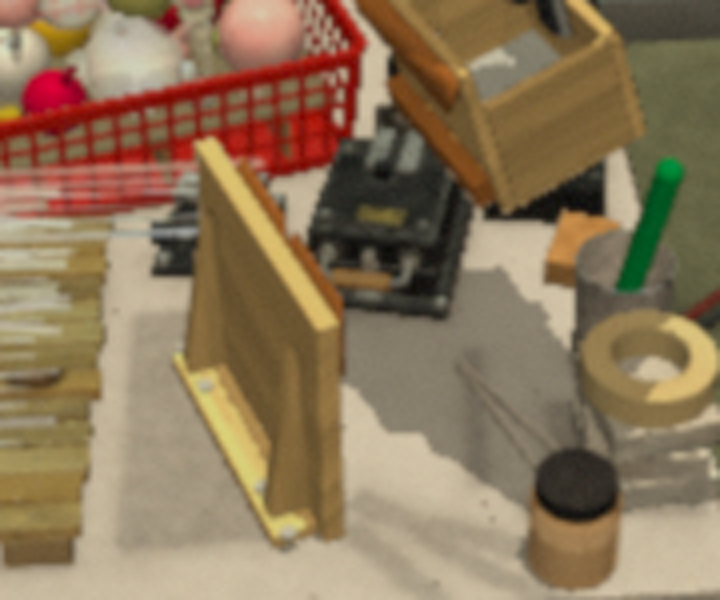

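Run:
```python
from h import *
s,p,R=state()
Rb=R@M.T;g=p+155*R[:,2];o=g-Rb@G
np.set_printoptions(linewidth=220,precision=0,suppress=True)
def prof(n,im,org,Rr,pts,l):
    uv=proj(n,org+np.array(pts,float)@Rr.T).astype(np.float32)
    v=cv2.remap(im,uv[None,:,0],uv[None,:,1],cv2.INTER_LINEAR)[0]
    print(l,[tuple(int(a) for a in x) for x in v])
T=np.load("pics/top1.npz")["im"];S=np.load("pics/side1.npz")["im"]
ys=np.arange(-54,-80,-2)
print(ys)
prof("top",T,o,Rb,[(54,y,115) for y in ys],"strip top R")
prof("top",T,o,Rb,[(41,y,118) for y in ys],"plate top R")
xs=np.arange(70,30,-2.)
print(xs);prof("top",T,o,Rb,[(x,-50,115) for x in xs],"across strip")
ys=np.arange(54,80,2)
print(ys)
prof("side",S,o,Rb,[(54,y,115) for y in ys],"strip top L side")
prof("side",S,o,Rb,[(41,y,118) for y in ys],"plate top L side")
prof("side",S,o,Rb,[(-55,y,85) for y in ys],"front top L side")
ys=np.arange(-12,19,1.5);print(ys)
for x,z in((-11,175),(-7,172)):
    prof("side",S,BO,RB,[(x,y,z) for y in ys],"crest side");prof("top",T,BO,RB,[(x,y,z) for y in ys],"crest top")
```

```text
[-54 -56 -58 -60 -62 -64 -66 -68 -70 -72 -74 -76 -78]
strip top R [(173, 98, 36), (174, 98, 37), (174, 98, 37), (173, 98, 36), (174, 98, 36), (172, 103, 47), (167, 113, 65), (164, 142, 108), (171, 174, 150), (181, 190, 170), (182, 193, 172), (181, 192, 171), (180, 190, 170)]
plate top R [(195, 159, 88), (195, 161, 89), (201, 165, 92), (199, 162, 90), (197, 160, 89), (195, 160, 89), (199, 163, 91), (189, 155, 88), (175, 149, 94), (163, 150, 112), (170, 170, 144), (177, 186, 165), (181, 191, 171)]
[70. 68. 66. 64. 62. 60. 58. 56. 54. 52. 50. 48. 46. 44. 42. 40. 38. 36. 34. 32.]
across strip [(237, 244, 238), (237, 244, 239), (237, 244, 239), (238, 244, 239), (226, 224, 211), (208, 190, 165), (189, 142, 99), (174, 100, 40), (174, 98, 37), (174, 98, 37), (173, 99, 39), (179, 116, 53), (191, 143, 76), (197, 158, 86), (198, 164, 91), (180, 146, 81), (157, 128, 75), (133, 116, 81), (126, 109, 76), (126, 106, 69)]
[54 56 58 60 62 64 66 68 70 72 74 76 78]
strip top L side [(143, 84, 33), (141, 83, 31), (140, 81, 31), (138, 80, 31), (137, 79, 32), (135, 79, 32), (134, 79, 31), (132, 78, 30), (
[... 1262 characters left out ...]
01, 62, 23), (100, 59, 22), (100, 57, 21)]
crest side [(149, 88, 36), (149, 88, 36), (148, 89, 35), (148, 89, 35), (146, 88, 37), (145, 88, 40), (144, 89, 42), (145, 90, 45), (148, 96, 54), (152, 107, 68), (155, 114, 78), (156, 119, 87), (157, 123, 94), (159, 129, 100), (159, 131, 102), (158, 131, 102), (157, 128, 98), (152, 116, 83), (148, 105, 68), (147, 97, 55), (145, 90, 45)]
crest top [(171, 97, 36), (163, 93, 35), (163, 92, 35), (153, 90, 36), (143, 89, 39), (130, 86, 41), (111, 80, 42), (98, 76, 43), (96, 75, 41), (94, 73, 40), (90, 69, 37), (86, 64, 33), (82, 57, 29), (78, 51, 24), (75, 46, 20), (102, 65, 27), (134, 90, 36), (142, 94, 37), (147, 94, 37), (149, 91, 35), (151, 88, 33)]
```

The end faces seen from the camera blur the edge, so the bin sits within about 1–2 mm of the prediction and the slot is at about y = +3 to +5. I'll approach above the crest and feel down.

```bash
sed -i 's/^G=.*/G=np.array([-55,0,70.])/; s/SY=2.7/SY=3.7/' h.py
python3 - <<'E'
from h import *
s,p,R=state();print(where(p,R));cur=s
for e in((-50,215),(-7,195),(-7,183)):
    q,R1=hook(*e);row(q,R1,cur,str(e));cur=dict(position=q,ee_rot=Rn.from_matrix(R1).as_quat())
E
```

```text
(array([-89.3,   2.5, 272.3]), array([21.6 , 16.65, -0.05]))
(-50, 215) [-0.005, -0.274, 0.215] [-0.002, -0.0, -0.001] rows>=1.1
(-7, 195) [0.0, -0.235, 0.033] [0.0, -0.0, 0.0] rows>=0.8
(-7, 183) [0.0, -0.018, 0.057] [0.0, -0.0, 0.0] rows>=0.2
```

carry_out:
  rows:
    - [-0.002, -0.13, 0.1, -0.001, 0, -0.001, -1]
    - [-0.005, -0.27, 0.215, -0.002, 0, -0.001, -1]
    - [-0.005, -0.27, 0.215, -0.002, 0, -0.001, -1]
    - [-0.005, -0.27, 0.215, -0.002, 0, -0.001, -1]

```text
clock: 8.25
position: [487.9, 248.9, 377.9]
ee_rot: [0.819, -0.554, -0.083, 0.123]
contact_force: [0.4, -0.1, -3.3]
gripper_width: 9.2
grasp_force: 59.7
```

carry_out:
  rows:
    - [0, -0.1, 0.015, 0, 0, 0, -1]
    - [0, -0.2, 0.028, 0, 0, 0, -1]
    - [0, -0.235, 0.033, 0, 0, 0, -1]
    - [0, -0.235, 0.033, 0, 0, 0, -1]
    - [0, -0.235, 0.033, 0, 0, 0, -1]

```text
clock: 8.88
position: [527.3, 265.4, 356.6]
ee_rot: [0.819, -0.554, -0.083, 0.124]
contact_force: [-0.5, -0.0, -3.4]
gripper_width: 9.1
grasp_force: 59.7
```

Run:
```python
from h import *
s,p,R=state();print(s["clock"],where(p,R),s["contact_force"],s["wrist_torque"])
row(*hook(-7,184));row(*hook(-7,174))
for n,(a,b,c,e) in {"top":(150,200,140,220),"side":(220,310,210,340)}.items():
    im,d=arm.get_image(n); np.savez(f"pics/{n}2.npz",im=im,d=d)
    k=8 if n=="top" else 6
    cv2.imwrite(f"pics/q_{n}.png",cv2.resize(im[a:b,c:e],None,fx=k,fy=k,interpolation=cv2.INTER_CUBIC)[:,:,::-1])
```

```text
8.875 (array([ -8.8,   5.5, 193.7]), array([ 2.191e+01,  1.717e+01, -2.000e-02])) [-5.20916450e-01 -3.38802833e-03 -3.41067941e+00] [ 0.26271941 -0.61800113  0.01178195]
 [0.008, -0.021, 0.045] [0.001, -0.0, 0.001] rows>=0.2
 [0.008, -0.036, 0.093] [0.001, -0.0, 0.001] rows>=0.3
```

View pics/q_side.png

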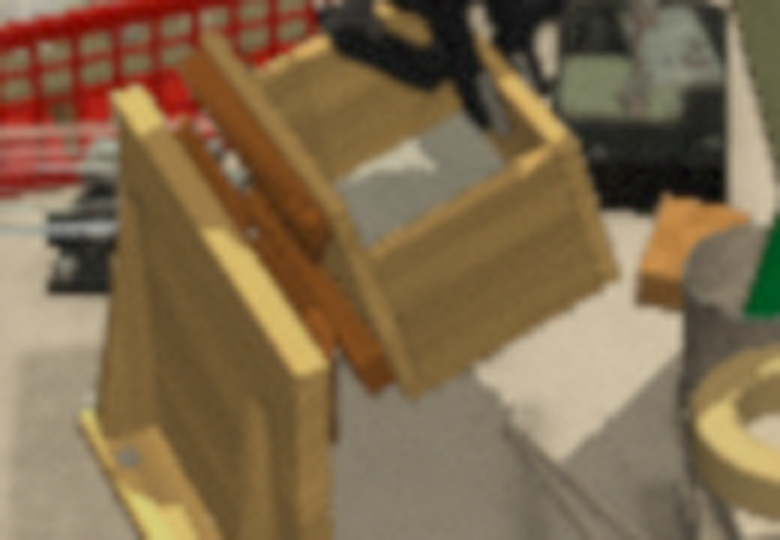

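The strip hangs just above and in front of the cleat: strip's left end at (320,250), crest line (200,140)–(330,330). Now lowering gently.

carry_out:
  rows:
    - [0.003, -0.02, 0.04, 0, 0, 0, -1]
    - [0.004, -0.026, 0.06, 0, 0, 0, -1]
    - [0.004, -0.026, 0.06, 0, 0, 0, -1]

```text
clock: 9.35
position: [528.9, 265.2, 342.8]
ee_rot: [0.819, -0.554, -0.084, 0.124]
contact_force: [-0.3, -0.1, -4.1]
gripper_width: 9.2
grasp_force: 59.5
```

```bash
cat > st.py <<'E'
from h import *
import sys
s,p,R=state();np.set_printoptions(precision=2,suppress=True)
E_,a=where(p,R);print("t",s["clock"],"E",E_,a,"F board",RB.T@s["contact_force"],"T",RB.T@s["wrist_torque"],"w",round(s["gripper_width"],1))
if len(sys.argv)>2: row(*hook(*map(float,sys.argv[1:])))
E
python3 st.py
```

```text
t 9.35 E [ -7.6   4.6 179.8] [21.9  17.24 -0.04] F board [-0.3  -0.02 -4.14] T [ 0.   -0.73 -0.03] w 9.2
```

carry_out:
  rows:
    - [0, -0.003, 0.01, 0, 0, 0, -1]
    - [0, -0.003, 0.01, 0, 0, 0, -1]

```text
clock: 9.6
position: [529.0, 265.3, 341.3]
ee_rot: [0.819, -0.554, -0.083, 0.124]
contact_force: [-0.1, 0.2, -3.7]
gripper_width: 9.3
grasp_force: 59.7
```

carry_out:
  rows:
    - [0, -0.002, 0.005, 0, 0, 0, -1]
    - [0, -0.002, 0.005, 0, 0, 0, -1]

```text
clock: 9.85
position: [529.1, 265.3, 340.3]
ee_rot: [0.819, -0.554, -0.083, 0.124]
contact_force: [0.5, -0.2, -4.5]
gripper_width: 9.1
grasp_force: 59.7
```

carry_out:
  rows:
    - [0, -0.002, 0.005, 0, 0, 0, -1]
    - [0, -0.002, 0.005, 0, 0, 0, -1]

```text
clock: 10.1
position: [529.2, 265.3, 339.2]
ee_rot: [0.819, -0.554, -0.083, 0.124]
contact_force: [-0.9, -0.4, -4.3]
gripper_width: 9.0
grasp_force: 59.7
```

```bash
python3 st.py
```

```text
t 10.1 E [ -7.1   4.6 176.3] [21.91 17.16 -0.01] F board [-1.03 -0.04 -4.31] T [-0.02 -0.72  0.02] w 9.0
```

carry_out:
  rows:
    - [0, -0.002, 0.005, 0, 0, 0, -1]
    - [0, -0.002, 0.005, 0, 0, 0, -1]

```text
clock: 10.35
position: [529.3, 265.3, 338.1]
ee_rot: [0.819, -0.554, -0.083, 0.124]
contact_force: [0.9, 0.2, -4.2]
gripper_width: 9.4
grasp_force: 59.7
```

carry_out:
  rows:
    - [0, -0.002, 0.005, 0, 0, 0, -1]
    - [0, -0.002, 0.005, 0, 0, 0, -1]

```text
clock: 10.6
position: [529.4, 265.4, 337.0]
ee_rot: [0.819, -0.554, -0.083, 0.124]
contact_force: [-0.3, 0.5, -4.2]
gripper_width: 9.1
grasp_force: 59.7
```

```bash
python3 st.py
```

```text
t 10.6 E [ -6.9   4.7 174.1] [21.91 17.16 -0.01] F board [-0.08  0.6  -4.15] T [ 0.05 -0.75 -0.02] w 9.1
```

carry_out:
  rows:
    - [0, -0.002, 0.005, 0, 0, 0, -1]
    - [0, -0.002, 0.005, 0, 0, 0, -1]

```text
clock: 10.85
position: [529.4, 265.4, 335.9]
ee_rot: [0.819, -0.554, -0.083, 0.124]
contact_force: [0.4, 0.4, -4.2]
gripper_width: 8.8
grasp_force: 59.7
```

carry_out:
  rows:
    - [0, -0.002, 0.005, 0, 0, 0, -1]
    - [0, -0.002, 0.005, 0, 0, 0, -1]

```text
clock: 11.1
position: [529.6, 265.5, 334.9]
ee_rot: [0.819, -0.554, -0.083, 0.124]
contact_force: [0.3, -0.5, -4.5]
gripper_width: 9.6
grasp_force: 59.7
```

carry_out:
  rows:
    - [0, -0.002, 0.005, 0, 0, 0, -1]
    - [0, -0.002, 0.005, 0, 0, 0, -1]

```text
clock: 11.35
position: [529.8, 265.6, 334.1]
ee_rot: [0.819, -0.554, -0.083, 0.123]
contact_force: [0.5, -0.2, -3.0]
gripper_width: 9.2
grasp_force: 59.8
```

```bash
python3 st.py
```

```text
t 11.35 E [ -6.3   4.7 171.3] [21.91 17.1  -0.01] F board [ 0.38 -0.36 -2.98] T [ 0.05 -0.88 -0.01] w 9.2
```

carry_out:
  rows:
    - [0, -0.002, 0.005, 0, 0, 0, -1]
    - [0, -0.002, 0.005, 0, 0, 0, -1]

```text
clock: 11.6
position: [530.0, 265.7, 333.3]
ee_rot: [0.819, -0.554, -0.083, 0.123]
contact_force: [1.1, 0.2, -2.7]
gripper_width: 9.2
grasp_force: 60.0
```

```bash
python3 st.py
```

```text
t 11.6 E [ -5.9   4.7 170.5] [21.92 17.06  0.  ] F board [ 1.11 -0.19 -2.72] T [ 0.11 -1.13 -0.04] w 9.2
```

carry_out:
  rows:
    - [0.007, 0, 0, 0, 0, 0, -1]
    - [0.007, 0, 0, 0, 0, 0, -1]

```text
clock: 11.85
position: [530.5, 264.5, 333.2]
ee_rot: [0.82, -0.554, -0.083, 0.123]
contact_force: [0.1, 2.2, -2.3]
gripper_width: 9.6
grasp_force: 60.1
```

```bash
python3 st.py
```

```text
t 11.85 E [ -5.8   3.5 170.4] [21.93 17.05  0.02] F board [ 0.91  2.03 -2.3 ] T [ 0.46 -1.38 -0.07] w 9.6
```

carry_out:
  rows:
    - [-0.007, 0, 0, 0, 0, 0, -1]
    - [-0.014, 0, 0, 0, 0, 0, -1]
    - [-0.014, 0, 0, 0, 0, 0, -1]

```text
clock: 12.22
position: [529.5, 266.7, 333.1]
ee_rot: [0.819, -0.554, -0.083, 0.123]
contact_force: [4.3, -1.0, -1.2]
gripper_width: 9.2
grasp_force: 60.2
```

```bash
python3 st.py
```

```text
t 12.225 E [ -6.1   5.7 170.3] [21.87 17.1  -0.05] F board [ 3.59 -2.52 -1.21] T [-0.55 -1.64 -0.12] w 9.2
```

Contact came at the bevel height (E z ≈ 170.5, not 178), with side forces of opposite sign at y = 3.5 and 5.7. So the tongue is in the slot, centred at about y = 4.6. Swinging upright in steps.

```bash
cat > sw.py <<'E'
from h import *
s,p,R=state();cur=s
for e in((-5.2,170.3,4.6,13.5),(-4.6,169.6,4.6,10),(-4,168.8,4.6,7),(-3,167.9,4.6,4.5),(-2,166.8,4.6,2),(-1,165.8,4.6,0)):
    q,R1=hook(*e,yaw=21.8);row(q,R1,cur,str(e))
E
python3 sw.py
```

```text
(-5.2, 170.3, 4.6, 13.5) [0.005, 0.037, 0.036] [0.02, -0.0, 0.0] rows>=0.3
(-4.6, 169.6, 4.6, 10) [0.005, 0.071, 0.077] [0.039, -0.0, 0.0] rows>=0.7
(-4, 168.8, 4.6, 7) [0.005, 0.097, 0.115] [0.056, -0.0, 0.0] rows>=0.9
(-3, 167.9, 4.6, 4.5) [0.005, 0.115, 0.149] [0.07, -0.0, 0.0] rows>=1.2
(-2, 166.8, 4.6, 2) [0.005, 0.131, 0.184] [0.084, -0.0, 0.0] rows>=1.4
(-1, 165.8, 4.6, 0) [0.005, 0.142, 0.213] [0.095, -0.0, 0.0] rows>=1.6
```

carry_out:
  rows:
    - [0.003, 0.012, 0.012, 0.007, 0, 0, -1]
    - [0.005, 0.025, 0.024, 0.014, 0, 0, -1]
    - [0.005, 0.037, 0.036, 0.02, 0, 0, -1]
    - [0.005, 0.037, 0.036, 0.02, 0, 0, -1]

```text
clock: 12.72
position: [520.8, 262.7, 328.3]
ee_rot: [0.823, -0.556, -0.066, 0.097]
contact_force: [3.1, 2.4, -1.7]
gripper_width: 8.9
grasp_force: 60.1
```

```bash
python3 st.py; python3 sw.py
```

```text
t 12.725 E [ -5.6   5.5 170.2] [21.94 13.48  0.01] F board [ 3.74  1.09 -1.69] T [ 0.33 -1.51 -0.14] w 8.9
(-5.2, 170.3, 4.6, 13.5) [0.003, -0.002, -0.001] [-0.0, -0.0, 0.001] rows>=0.0
(-4.6, 169.6, 4.6, 10) [0.003, 0.035, 0.038] [0.019, -0.0, 0.001] rows>=0.3
(-4, 168.8, 4.6, 7) [0.003, 0.063, 0.074] [0.036, -0.0, 0.001] rows>=0.6
(-3, 167.9, 4.6, 4.5) [0.003, 0.083, 0.106] [0.05, -0.0, 0.001] rows>=0.8
(-2, 166.8, 4.6, 2) [0.003, 0.102, 0.14] [0.064, -0.0, 0.001] rows>=1.1
(-1, 165.8, 4.6, 0) [0.003, 0.114, 0.169] [0.075, -0.0, 0.001] rows>=1.3
```

carry_out:
  rows:
    - [0, 0.012, 0.013, 0.007, 0, 0, -1]
    - [0, 0.024, 0.026, 0.013, 0, 0, -1]
    - [0, 0.035, 0.038, 0.019, 0, 0, -1]
    - [0, 0.035, 0.038, 0.019, 0, 0, -1]

```text
clock: 13.22
position: [512.9, 259.3, 322.6]
ee_rot: [0.825, -0.558, -0.049, 0.073]
contact_force: [1.4, 1.3, -0.4]
gripper_width: 9.4
grasp_force: 60.3
```

```bash
python3 st.py; python3 sw.py
```

```text
t 13.225 E [ -4.8   5.2 169.6] [21.93 10.07 -0.  ] F board [ 1.8   0.69 -0.44] T [ 0.53 -1.16 -0.05] w 9.4
(-5.2, 170.3, 4.6, 13.5) [0.002, -0.039, -0.036] [-0.019, -0.0, 0.001] rows>=0.3
(-4.6, 169.6, 4.6, 10) [0.002, -0.0, 0.0] [0.0, -0.0, 0.001] rows>=0.0
(-4, 168.8, 4.6, 7) [0.002, 0.03, 0.035] [0.017, -0.0, 0.001] rows>=0.3
(-3, 167.9, 4.6, 4.5) [0.002, 0.052, 0.066] [0.031, -0.0, 0.001] rows>=0.5
(-2, 166.8, 4.6, 2) [0.002, 0.073, 0.099] [0.045, -0.0, 0.001] rows>=0.8
(-1, 165.8, 4.6, 0) [0.002, 0.087, 0.126] [0.056, -0.0, 0.001] rows>=0.9
```

carry_out:
  rows:
    - [0, 0.015, 0.017, 0.008, 0, 0, -1]
    - [0, 0.03, 0.035, 0.017, 0, 0, -1]
    - [0, 0.03, 0.035, 0.017, 0, 0, -1]

```text
clock: 13.6
position: [506.5, 256.6, 316.8]
ee_rot: [0.827, -0.559, -0.034, 0.051]
contact_force: [2.4, 1.9, 0.8]
gripper_width: 9.1
grasp_force: 60.3
```

```bash
python3 st.py
```

```text
t 13.6 E [ -3.8   5.1 168.8] [21.92  7.03 -0.02] F board [2.94 0.86 0.8 ] T [ 0.39 -1.19 -0.13] w 9.1
```

carry_out:
  rows:
    - [0, 0.011, 0.015, 0.007, 0, 0, -1]
    - [0, 0.022, 0.031, 0.014, 0, 0, -1]
    - [0, 0.022, 0.031, 0.014, 0, 0, -1]

```text
clock: 13.98
position: [501.7, 254.7, 311.2]
ee_rot: [0.828, -0.559, -0.022, 0.032]
contact_force: [3.5, 1.7, -0.1]
gripper_width: 9.3
grasp_force: 60.4
```

```bash
python3 st.py; python3 sw.py
```

```text
t 13.975 E [ -2.4   5.1 167.6] [21.92  4.47 -0.01] F board [ 3.82  0.26 -0.13] T [ 0.25 -1.21 -0.08] w 9.3
(-5.2, 170.3, 4.6, 13.5) [0.002, -0.098, -0.094] [-0.05, -0.0, 0.001] rows>=0.8
(-4.6, 169.6, 4.6, 10) [0.002, -0.056, -0.061] [-0.031, -0.0, 0.001] rows>=0.5
(-4, 168.8, 4.6, 7) [0.002, -0.022, -0.03] [-0.014, -0.0, 0.001] rows>=0.2
(-3, 167.9, 4.6, 4.5) [0.002, 0.003, -0.002] [-0.0, -0.0, 0.001] rows>=0.0
(-2, 166.8, 4.6, 2) [0.001, 0.026, 0.029] [0.014, -0.0, 0.001] rows>=0.2
(-1, 165.8, 4.6, 0) [0.001, 0.043, 0.055] [0.025, -0.0, 0.001] rows>=0.4
```

carry_out:
  rows:
    - [0, 0.012, 0.014, 0.007, 0, 0, -1]
    - [0, 0.025, 0.029, 0.014, 0, 0, -1]
    - [0, 0.025, 0.029, 0.014, 0, 0, -1]

```text
clock: 14.35
position: [496.6, 252.7, 305.8]
ee_rot: [0.829, -0.56, -0.009, 0.014]
contact_force: [3.1, 2.1, 0.9]
gripper_width: 9.3
grasp_force: 60.5
```

```bash
python3 st.py
```

```text
t 14.35 E [ -1.7   5.2 167. ] [21.93  1.94 -0.01] F board [3.65 0.78 0.94] T [ 0.36 -1.23 -0.1 ] w 9.3
```

carry_out:
  rows:
    - [0, 0.008, 0.013, 0.006, 0, 0, -1]
    - [0, 0.016, 0.026, 0.011, 0, 0, -1]
    - [0, 0.016, 0.026, 0.011, 0, 0, -1]

```text
clock: 14.72
position: [493.6, 251.5, 300.7]
ee_rot: [0.829, -0.56, 0.0, -0.0]
contact_force: [3.6, 0.9, 2.5]
gripper_width: 8.8
grasp_force: 60.6
```

```bash
python3 st.py
python3 - <<'E'
from h import *
row(*hook(0,165,4.9,0,21.8))
E
```

```text
t 14.725 E [ -0.3   5.2 165.8] [21.93 -0.03 -0.  ] F board [ 3.71 -0.48  2.52] T [ 0.37 -1.31 -0.13] w 8.8
 [0.0, -0.002, 0.004] [-0.0, -0.0, 0.001] rows>=0.0
```

carry_out:
  rows:
    - [0, -0.004, 0.004, 0, 0, 0, -1]
    - [0, -0.004, 0.004, 0, 0, 0, -1]

```text
clock: 14.98
position: [494.2, 251.8, 300.1]
ee_rot: [0.829, -0.56, -0.0, 0.0]
contact_force: [0.5, 0.2, 5.1]
gripper_width: 9.0
grasp_force: 60.9
```

```bash
python3 st.py
```

```text
t 14.975 E [  0.3   5.2 165. ] [21.91  0.05 -0.  ] F board [0.56 0.04 5.07] T [ 0.53 -0.8  -0.17] w 9.0
```

carry_out:
  rows:
    - [0, -0.005, 0.005, 0, 0, 0, -1]
    - [0, -0.005, 0.005, 0, 0, 0, -1]

```text
clock: 15.22
position: [494.5, 252.0, 300.0]
ee_rot: [0.829, -0.56, -0.001, 0.001]
contact_force: [-4.2, 0.7, 11.9]
gripper_width: 8.7
grasp_force: 61.8
```

```bash
python3 st.py
```

```text
t 15.225 E [  0.4   5.3 164.7] [21.91  0.14 -0.  ] F board [-3.64  2.18 11.86] T [ 0.93  0.4  -0.21] w 8.7
```

Fx < 0 and Fz ≈ +12 N: the strip is at the bottom of the groove and against the board. Relaxing the push slightly, then releasing.

carry_out:
  rows:
    - [0, 0.003, -0.005, 0, 0, 0, -1]
    - [0, 0.003, -0.005, 0, 0, 0, -1]

```text
clock: 15.48
position: [494.4, 251.9, 300.1]
ee_rot: [0.829, -0.56, -0.0, 0.0]
contact_force: [-1.1, 1.5, 6.4]
gripper_width: 9.4
grasp_force: 61.1
```

carry_out:
  rows:
    - [0, 0, 0, 0, 0, 0, -0.7]
    - [0, 0, 0, 0, 0, 0, -0.4]
    - [0, 0, 0, 0, 0, 0, -0.1]
    - [0, 0, 0, 0, 0, 0, -0.1]
    - [0, 0, 0, 0, 0, 0, -0.1]
    - [0, 0, 0, 0, 0, 0, -0.1]

```text
clock: 16.23
position: [494.6, 251.8, 299.6]
ee_rot: [0.829, -0.56, -0.0, 0.001]
contact_force: [-0.4, 0.8, -0.2]
gripper_width: 38.5
grasp_force: 0.0
```

```bash
python3 st.py
python3 - <<'E'
from h import *
im,d=arm.get_image("side")
cv2.imwrite("pics/r_side.png",cv2.resize(im[210:330,200:330],None,fx=5,fy=5,interpolation=cv2.INTER_CUBIC)[:,:,::-1])
E
```

```text
t 16.225 E [  0.6   5.1 164.5] [21.91  0.06 -0.02] F board [-0.04  0.9  -0.18] T [ 0.02 -0.01 -0.05] w 38.5
```

View pics/r_side.png

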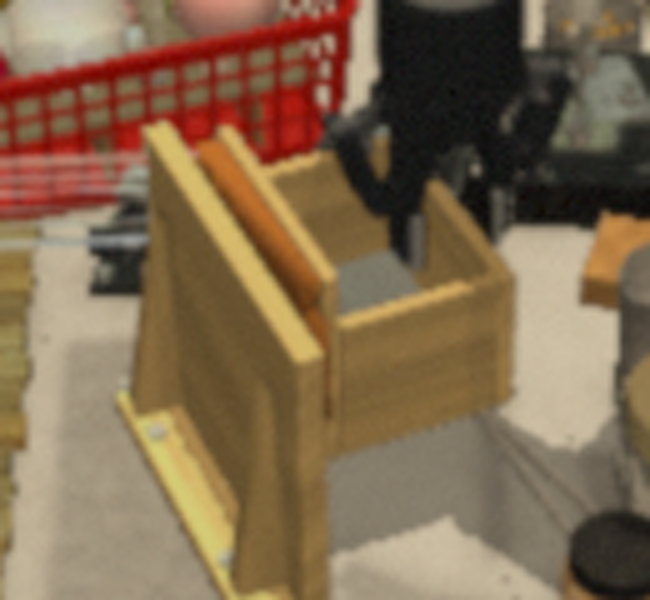

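The released bin hangs level and parallel against the board: strip at (260,220) behind the board's top edge, finger clear inside at (415,240). Withdrawing straight up.

carry_out:
  rows:
    - [0, 0, -0.15, 0, 0, 0, -0.1]
    - [0, 0, -0.3, 0, 0, 0, -0.1]
    - [0, 0, -0.55, 0, 0, 0, -0.1]
    - [0, 0, -0.8, 0, 0, 0, -0.1]
    - [0, 0, -0.8, 0, 0, 0, -0.1]

```text
clock: 16.9
position: [495.1, 252.0, 464.8]
ee_rot: [0.829, -0.56, 0.002, -0.004]
contact_force: [0.4, -0.2, -0.3]
gripper_width: 38.6
grasp_force: 0.0
```

carry_out:
  rows:
    - [-0.3, 0.6, 0, 0, 0, 0, -0.1]
    - [-0.5, 1, 0, 0, 0, 0, -0.1]
    - [-0.5, 1, 0, 0, 0, 0, -0.1]
    - [-0.5, 1, 0, 0, 0, 0, -0.1]
    - [-0.5, 1, 0, 0, 0, 0, -0.1]

```text
clock: 17.52
position: [270.0, 269.5, 459.6]
ee_rot: [0.83, -0.558, -0.0, 0.0]
contact_force: [0.1, -0.2, 0.1]
gripper_width: 38.4
grasp_force: 0.0
```

Run:
```python
from h import *
im,d=arm.get_image("top");W=cloud("top",d)
o=BO+RB@[-60,5,75];B=(W-o)@RB
for l,k in(("plate/strip",(abs(B[...,0]-48)<14)&(abs(B[...,1])<60)&(abs(B[...,2]-115)<25)),("front rim",(abs(B[...,0]+55)<5)&(abs(B[...,1])<55)&(B[...,2]>40)),("floor",(abs(B[...,0]+5)<30)&(abs(B[...,1])<45)&(abs(B[...,2])<50))):
    print(l,k.sum(),np.median(B[k],axis=0).round(1))
cv2.imwrite("pics/end.png",cv2.resize(im[150:250,130:250],None,fx=6,fy=6,interpolation=cv2.INTER_CUBIC)[:,:,::-1])
```

```text
plate/strip 301 [ 47.9  -0.3 115.6]
front rim 134 [-56.4   0.7  82.6]
floor 455 [-4.9 -0.2 11.9]
```

View pics/end.png

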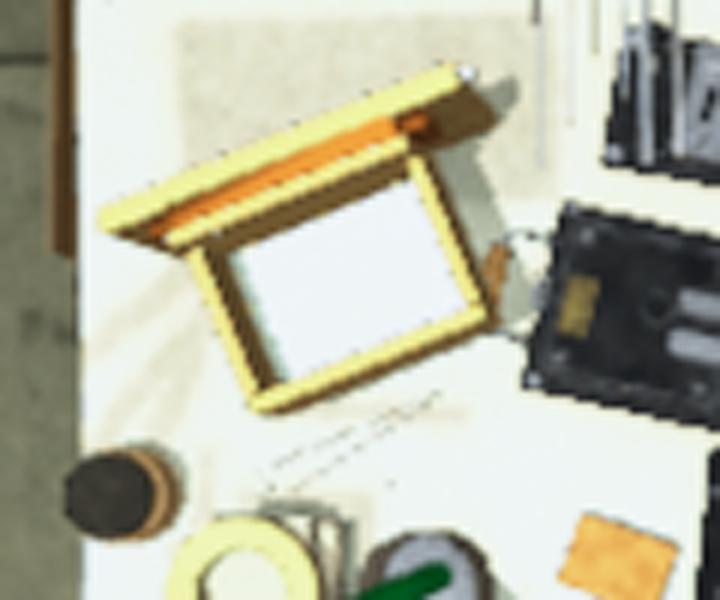

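The bin hangs flat and parallel on the board: strip against the board at (280,180), floor and rim heights at the home values. The jar (120,492), cork (620,560) and tweezers (350,435) are undisturbed.

```bash
python3 -c "
from bench import arm
print(arm.job_done())"
```

```text
the job is handed in; nothing more can be done
None
```

The bin is back on the cleat with its tongue in the slot, sitting upright and flat against the board. It has been let go and the job handed in at about 18 s; the jar, cork and tweezers were seen in place, and the pick was not checked again at the end.

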